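Shake the gate key out of the tea-money tin

TASK

The back-gate key has been dropped by mistake into the locked tea-money tin, which lies on its back beside the colander. Pick up the tin, hold it slot-down over the colander and shake it until the key falls out through the slot into the colander, then lay the tin on its back again about where it lay. Leave the colander standing and do not disturb the pot, the mug or the spoons.

Things in the scene. Friction and masses are not known exactly. Their poses are not given: they have to be found in the camera images.
- tin: Closed hollow aluminium money box lying on its back: 104 long (its x) x 52 wide (y) x 25 high (z, up), about 260 g; side and end walls 4, upper and lower walls 5 thick, inside 96 x 44 x 15. Origin: centre of its underside. A coin slot is cut in its -x end (roughly towards the robot at the start). Grip across the 52 mm width. The tiny padlock on top is only for looks.
- slot (a point): Middle of the coin slot, on the outside of the tin's -x end: 52 from the tin's origin along -x, 12.5 above its underside. The slot is 28 wide (tin's y, centred) and 11 high (7 to 18 above the underside), so inside a lip of 2 stands at the tin's back wall and one of 2 at its front wall, and 8 of end wall is left beside it on each side.
- key: Smooth steel key hidden in the tin: round bow 22 across, blade 8 wide; 44 long, 5 thick, 20 g. Origin: middle, x along the blade, z across the flat. Passes the slot only lengthwise and flat in its plane. With the slot steeply down, rocking by 30 degrees and tipping to and fro shift it; it may wedge crosswise above the slot, then turn the tin past its narrow side so that the key tumbles.
- colander: Purple plastic colander, open bowl standing on the table, loose, 350 g: 132 wide at the foot, 200 at the rim, 85 high, inner floor 8 above the table; two loop handles reach 119 from the centre along its y. Origin: centre of its underside, z up.
- pot: Lidded aluminium pot, 178 wide, 137 high with its lid knob, two side handles reaching 116 from the centre along its y. Bystander. Origin: centre of its underside.
- mug: White ceramic mug, 82 wide, 92 high, handle at its +y. Bystander. Origin: centre of its underside.
- spoon_long: Wooden spoon 320 long lying along its x on the table. Bystander. Origin: on the table under its middle.
- spoon_short: Wooden spoon 220 long lying along its x on the table. Bystander. Origin: on the table under its middle.
There are look-alikes about, which are no part of the job. Of the things like the tin, leave any that is purple or turquoise; of the rest the smaller one is meant.

How it is judged:
On the way, in this order (a step that is already met when the one before it is completed fails the run):
1. the tin is lifted clear of the table with the key still in it (height (world z) of tin above 0.06 m and distance between key and tin below 0.06 m), for 0.1 s.
2. the key lies in the colander (horizontal distance between key and colander below 0.09 m and z of key in the frame of colander between 0.006 and 0.065 m), for 0.2 s.
At the end, for the whole second after the job is handed in: The key lies at rest in the upright colander (within 90 mm of its axis, inside and below its rim), and the tin lies flat on its back on the table, released and at rest, within 80 mm of where it lay at the start (all of step 2 and angle between each of colander, tin's own z axis and vertical below 0.1 rad and height (world z) of tin below 0.006 m and distance of tin from where it was at the start of the episode below 0.08 m and linear speed of tin below 0.02 m/s and linear speed of key below 0.03 m/s); the robot touches nothing.
It fails at once if the pot, the mug or a spoon is moved by more than 40 mm (distance of any of pot, mug, spoon_long, spoon_short from where it was at the start of the episode above 0.04 m).
It fails at once if the colander is tipped by more than 30 degrees (angle between colander's own z axis and vertical above 0.52 rad).
It also fails if it takes over 67 s, if anything falls off the work surface, if the arm or the gripper's body presses on something with over 40 N, if the wrist force passes 120 N, or if a joint passes its speed limit or range.

ROBOT

A 6-joint arm with a two-finger parallel gripper is mounted at the origin on the work surface. World frame = base frame: x ahead of the robot, y to its left, z up, the work surface at z = 0. Lengths are in m, angles in rad, forces in N, time in s.
With the tool pointing down it reaches from about 0.375 to 0.975 m from the base axis. Payload 3.8 kg.
Tool frame: the origin (TCP) lies midway between the tips of the shut fingers; the grasp point (between the pads) lies 19 mm behind it; x points along the fingers, y is the direction in which the jaws open and shut, and the axes are right-handed (so a half turn about x gives the same grasp; the last joint's range is limited). The gripper opens to 88 mm and grips with 3 to 60 N. Pads are 18 mm wide; open, the fingers measure 123 mm over their backs; the gripper's body (75 mm by 187 mm) begins 45 mm behind the grasp point.
Start: joints at [-1.17, 0.264, 1.604, -0, 1.274, -0.037], TCP at [0.286, -0.611, 0.239] pointing down, gripper open.
Joint ranges: [-2.63, 2.63], [-0.94, 2.18], [0.31, 2.57], [-1.31, 4.45], [0, 2.66], [-2.55, 2.55]. Speed limits (rad/s): [2.57, 2.57, 3.14, 3.14, 3.14, 3.14].

INTERFACE

Orientations are given as [roll, pitch, yaw] about the fixed x, y, z axes, in that order (R = Rz(yaw) Ry(pitch) Rx(roll)).
In Python, from station import manip, optics gives the robot as it stands.
- The arm moves only by the shell command python3 -m jog 'ROWS' [OPENING] [FORCE]. ROWS is JSON, a list of rows, each a list of 6 numbers: the shift along the tool's x, y, z in mm, then the turn, a rotation vector about the tool's x, y, z in degrees. A call has 1 to 10 rows; each row is the pose to reach, as a shift and turn from the pose commanded when the call began, along the tool's axes at that moment; what a row does not reach only later rows make up. A row lasts 1/12 s, in which the tool goes at most 41.7 mm and 7.16 degrees, less where a joint would pass 70% of its speed; a pose out of reach is approached as far as the arm can. A call with a gripper value outside its range is refused whole. OPENING is the closure, from 0 (fully open) to 1 (shut), set as the call begins (- or left out, the last holds). The fingers move at their own pace and stop on an object; FORCE is the grip in N (left out, the last holds). Time passes only in rows, so rows that repeat a pose let the fingers close. It gives the time, the measured TCP pose, the force and the opening at its end, in the units of the state.
- manip.observe(): the state, without advancing time (a new reading comes with each control period).
- optics.snapshot(name): name is "side" or "top"; returns the picture (420x560x3 uint8, red, green, blue); there is no depth.
- optics.camera_info(name): a dict with "K" (3x3 intrinsics, pixels), "D" ([k1, k2, p1, p2, k3] as OpenCV has them; the pictures are not rectified), "R" (3x3) and "t" (3): a world point X has camera coordinates R X + t. Camera axes: x right, y down, z forward; pixel columns grow to the right and rows downward; lengths in m; the calibration is good to about 2 mm. A picture is of the moment at which its call begins. camera_info takes no time and is no camera call.
- manip.hand_in(): hands the job in, once; it reports no verdict.
The state is a dict: "t": time; "joints": joint angles; "qd": joint speeds; "tau": joint torques, N m; "position": TCP position; "eef_rot": TCP orientation; "ft_force": force on the tool from outside, world axes, zero at the start; "moment": the same for the moment, N m; "opening": opening from 0.0 (shut) to 1.0 (fully open).
Only numpy, scipy, OpenCV 4.12 (cv2) and the standard library are available. Lean on these libraries where they do the work, as an engineer would, in place of code of your own. Each camera call takes 0.05 s, during which the arm holds its last target.

## Working session

There is one attempt and no reset: what is moved stays moved. The work goes in short steps, Python scripts to look and compute and a shell command to move; the robot and the scene stay as the last step left them, time stands still between calls to the robot, and variables do not carry over. Pictures are saved under pics/ and viewed, and the job is handed in when it is done.

```bash
ls; mkdir -p pics; python3 - <<'E'
from station import manip, optics
import cv2
print(manip.observe())
for n in("top","side"):
    im=optics.snapshot(n); cv2.imwrite(f"pics/{n}0.png",im[:,:,::-1])
    c=optics.camera_info(n); print(n,c)
E
```

```text
pics
{'t': 0.0, 'joints': array([-1.16989811e+00,  2.64739948e-01,  1.60533858e+00,  6.64649633e-06,
        1.27368330e+00, -3.69020055e-02]), 'qd': array([ 0.00034546, -0.00066501, -0.0009712 ,  0.00039422,  0.00019014,
        0.00077091]), 'tau': array([ 9.85434817e-04, -5.02109706e+01, -3.56875670e+01,  7.26523669e-02,
        2.93183851e-02, -1.69938053e-04]), 'position': array([ 0.28589448, -0.61070271,  0.23741601]), 'eef_rot': array([-1.61062618,  1.56862714,  1.96876474]), 'ft_force': array([ 0.53547588, -0.683484  , -0.10951445]), 'moment': array([-0.01305815,  0.02274183, -0.04180149]), 'opening': 1.0015688032348449}
top {'K': array([[539.57961919,   0.        , 280.2036139 ],
       [  0.        , 539.57961919, 216.22507946],
       [  0.        ,   0.        ,   1.        ]]), 'D': array([-0.11144028,  0.        ,  0.        ,  0.        ,  0.        ]), 'R': array([[ 0.00343228, -0.99999078, -0.00258016],
       [-0.99473405, -0.00314992, -0.10244142],
       [ 0.10243235,  0.00291818, -0.99473569]]), 't': array([-0.0170979 ,  0.55643396,  1.48643411])}
side {'K': array([[538.49975985,   0.        , 282.15048583],
       [  0.        , 538.49975985, 202.16143777],
       [  0.        ,   0.        ,   1.        ]]), 'D': array([0.06843167, 0.        , 0.        , 0.        , 0.        ]), 'R': array([[-0.99413562, -0.10768626,  0.00990158],
       [-0.07412851,  0.61193535, -0.78742625],
       [ 0.07873586, -0.78354247, -0.61632935]]), 't': array([0.55226661, 0.0834919 , 1.71622312])}
```

View pics/top0.png

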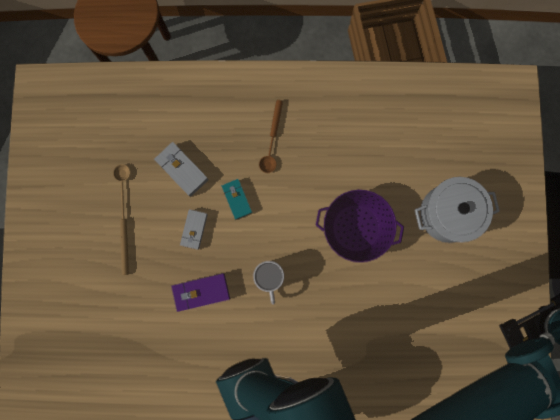

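View pics/side0.png

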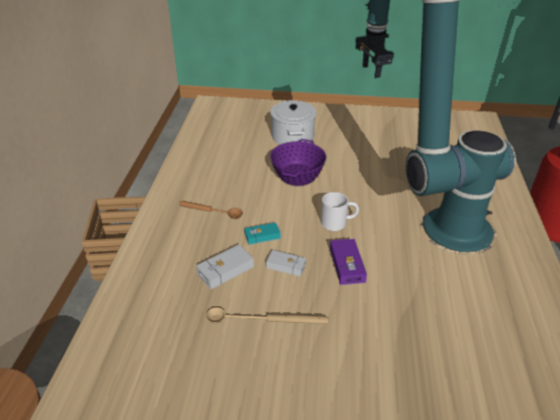

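```bash
cat > h.py <<'E'
import numpy as np, cv2
from station import manip, optics
from scipy.spatial.transform import Rotation as Rot
def cam(n):
    c=optics.camera_info(n); return [np.array(c[k],float) for k in("K","D","R","t")]
def ray(n,px):
    K,D,R,t=cam(n)
    u=cv2.undistortPoints(np.array(px,float).reshape(-1,1,2),K,D).reshape(-1,2)
    d=np.c_[u,np.ones(len(u))]@R
    return -R.T@t,d
def plane(n,px,z):
    o,d=ray(n,px); return o+d*((z-o[2])/d[:,2])[:,None]
def proj(n,X):
    K,D,R,t=cam(n)
    return cv2.projectPoints(np.array(X,float).reshape(-1,3),cv2.Rodrigues(R)[0],t,K,D)[0].reshape(-1,2)
def tcp():
    s=manip.observe(); r=Rot.from_euler('xyz',s['eef_rot']).as_matrix(); return s,s['position'],r
E
python3 - <<'E'
from h import *
im=cv2.imread("pics/top0.png"); s=cv2.imread("pics/side0.png")
a=cv2.resize(im[140:320,140:300],None,fx=3,fy=3,interpolation=cv2.INTER_CUBIC)
b=cv2.resize(s[220:300,180:300],None,fx=2.6,fy=2.6,interpolation=cv2.INTER_CUBIC)
o=np.zeros((540,800,3),np.uint8);o[:540,:480]=a;o[:b.shape[0],485:485+b.shape[1]]=b
cv2.imwrite("pics/crop.png",o)
hsv=cv2.cvtColor(im,cv2.COLOR_BGR2HSV)
m=cv2.inRange(hsv,(0,0,100),(180,60,255))
m2=cv2.inRange(hsv,(130,80,40),(160,255,255))
for mm,name,z in((m,'grey',.025),(m2,'purple',.085)):
    cs,_=cv2.findContours(mm,cv2.RETR_EXTERNAL,cv2.CHAIN_APPROX_NONE)
    for c in cs:
        if cv2.contourArea(c)<250: continue
        X=plane("top",c,z)[:,:2]
        r=cv2.minAreaRect(X.astype(np.float32)*1000)
        print(name,c.reshape(-1,2).mean(0).round(),np.round(r[0]),np.round(r[1]),round(r[2],1))
E
```

```text
grey [269. 281.] [381.  11.] [106.  85.] 43.5
grey [192. 229.] [520. 231.] [ 52. 105.] 77.1
grey [454. 212.] [ 568. -519.] [187. 215.] 46.9
grey [180. 168.] [695. 272.] [147.  74.] 43.9
purple [200. 292.] [346. 198.] [ 70. 145.] 14.0
purple [353. 228.] [ 527. -230.] [194. 198.] 33.1
```

View pics/crop.png

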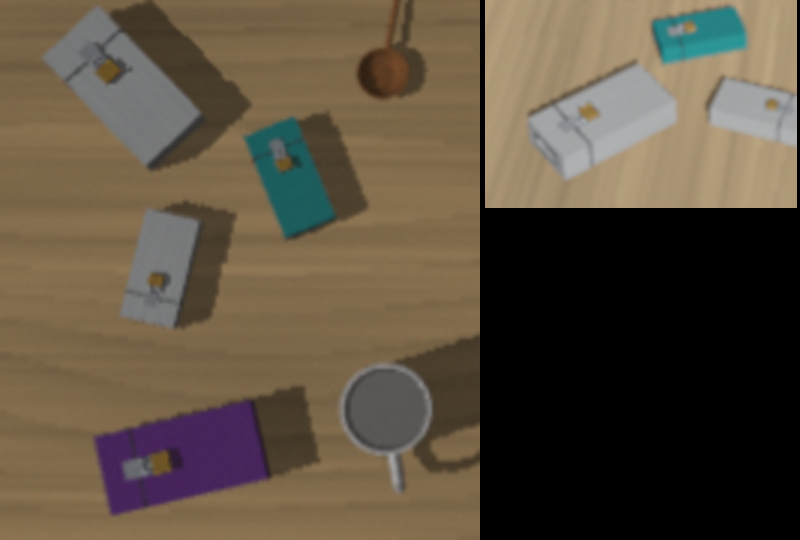

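```bash
cat >> h.py <<'E'
def go(P,Rt,tag=""):
    "rows numbers to bring TCP to P with matrix Rt (tool axes columns)"
    s,p,R=tcp()
    d=R.T@(np.array(P)-p)*1000; w=Rot.from_matrix(R.T@Rt).as_rotvec(degrees=True)
    print(tag,"t",round(s['t'],2),"p",p.round(4),"q",s['joints'].round(3),"\n  row",d.round(1),w.round(1))
def down(yaw_tin,tilt=0,sg=1):
    """tool down over a tin whose x is at yaw; tool y = sg*tin y; tilt>0: tips point back toward tin -x"""
    a=np.radians(yaw_tin);x=np.array([np.cos(a),np.sin(a),0]);z=np.array([0,0,1.]);y=np.cross(z,x)
    t=np.radians(tilt); f=-z*np.cos(t)-x*np.sin(t); Y=sg*y
    return np.c_[f,Y,np.cross(f,Y)]
E
python3 - <<'E'
from h import *
print(tcp()[2].round(3))
# side check of tin: project top corners
a=np.radians(-12.9);x=np.array([np.cos(a),np.sin(a),0]);y=np.array([-x[1],x[0],0])
C=np.array([.520,.231,.025])
P=[C+i*52/1000*x+j*.026*y for i,j in((1,1),(1,-1),(-1,-1),(-1,1))]
s=cv2.imread("pics/side0.png");t=cv2.imread("pics/top0.png")
cv2.polylines(s,[np.int32(proj("side",P)*8)],True,(0,0,255),1,shift=3)
cv2.polylines(t,[np.int32(proj("top",P)*8)],True,(0,0,255),1,shift=3)
# colander circle guess
cc=plane("top",[[360,226]],.085)[0];print("col",cc)
for Cc,rad,z in((cc,.1,.085),(cc,.066,0)):
  ring=[[Cc[0]+rad*np.cos(u),Cc[1]+rad*np.sin(u),z] for u in np.linspace(0,6.28,40)]
  cv2.polylines(s,[np.int32(proj("side",ring)*8)],True,(0,255,255),1,shift=3)
  cv2.polylines(t,[np.int32(proj("top",ring)*8)],True,(0,255,255),1,shift=3)
o=np.zeros((600,800,3),np.uint8)
A=cv2.resize(t[170:270,170:420],None,fx=3,fy=3);B=cv2.resize(s[130:290,220:360],None,fx=1.85,fy=1.85)
o[:300,:750]=A;o[300:300+B.shape[0],:B.shape[1]]=B
cv2.imwrite("pics/chk.png",o)
for sg in(1,-1): go([.52,.231,.15],down(-12.9,0,sg),sg)
E
```

```text
[[-0.001  0.424 -0.906]
 [ 0.002 -0.906 -0.424]
 [-1.    -0.002 -0.   ]]
col [ 0.5247948  -0.23122332  0.085     ]
1 t 0.1 p [ 0.2859 -0.6108  0.2375] q [-1.17   0.265  1.605 -0.     1.274 -0.037] 
  row [  88.9 -662.9 -568.9] [-1.42e+02 -1.00e-01  0.00e+00]
-1 t 0.1 p [ 0.2859 -0.6108  0.2375] q [-1.17   0.265  1.605 -0.     1.274 -0.037] 
  row [  88.9 -662.9 -568.9] [38.   0.   0.1]
```

View pics/chk.png

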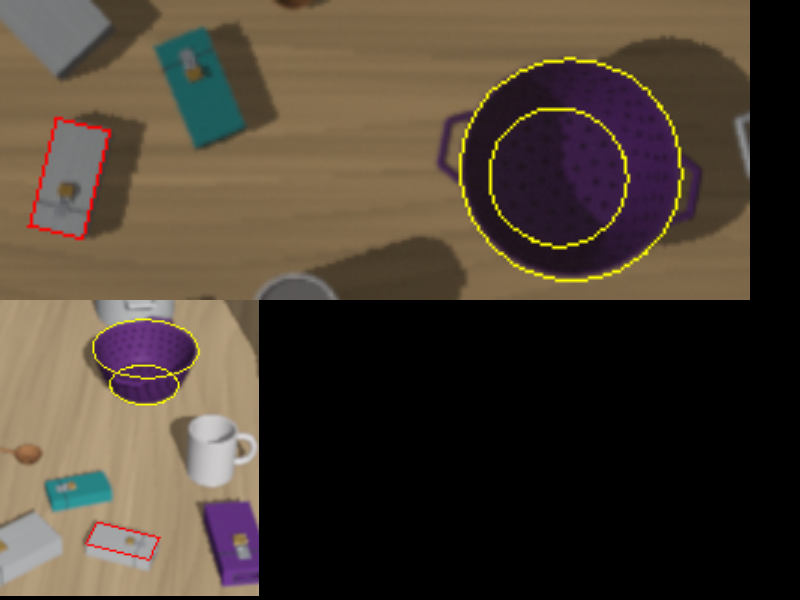

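```bash
python3 -m jog '[[0,-663,-569,38,0,0],[0,-663,-569,38,0,0],[0,-663,-569,38,0,0],[0,-663,-569,38,0,0],[0,-663,-569,38,0,0],[0,-663,-569,38,0,0],[0,-663,-569,38,0,0],[0,-663,-569,38,0,0],[0,-663,-569,38,0,0],[0,-663,-569,38,0,0]]' 0 && python3 - <<'E'
from h import *
go([.52,.231,.15],down(-12.9,0,-1)); go([.52,.231,.15],down(-12.9,20,-1))
E
```

```text
t: 0.93
position: [0.3975, -0.2081, 0.2384]
eef_rot: [-0.731, 1.57, 2.185]
ft_force: [0.1, 0.3, -0.0]
opening: 1.0
 t 0.93 p [ 0.3975 -0.2081  0.2384] q [-0.538 -0.176  2.063  0.     1.255  1.259] 
  row [  88.5 -455.3  -21. ] [-0.1  0.   0. ]
 t 0.93 p [ 0.3975 -0.2081  0.2384] q [-0.538 -0.176  2.063  0.     1.255  1.259] 
  row [  88.5 -455.3  -21. ] [ -0. -20.   0.]
```

```bash
python3 -m jog '[[0,-455,-21,-90,0,0],[0,-455,-21,-90,0,0],[0,-455,-21,-90,0,0],[0,-455,-21,-90,0,0],[0,-455,-21,-90,0,0],[0,-455,-21,-90,0,0],[0,-455,-21,-90,0,0],[0,-455,-21,-90,0,0],[0,-455,-21,-90,0,0],[0,-455,-21,-90,0,0]]' && python3 - <<'E'
from h import *
go([.52,.231,.12],down(-12.9,0,1)); go([.52,.231,.12],down(-12.9,20,1))
E
```

```text
t: 1.77
position: [0.5093, 0.1934, 0.2384]
eef_rot: [-0.419, 1.57, -2.53]
ft_force: [1.5, -0.2, -0.0]
opening: 0.998
 t 1.77 p [0.5093 0.1934 0.2384] q [ 0.317  0.018  1.883 -0.     1.241  0.857] 
  row [118.3 -10.1 -37.8] [-108.    0.    0.]
 t 1.77 p [0.5093 0.1934 0.2384] q [ 0.317  0.018  1.883 -0.     1.241  0.857] 
  row [118.3 -10.1 -37.8] [-106.8   13.7  -18.8]
```

```bash
python3 -m jog '[[60,-10,-38,-107,14,-19],[60,-10,-38,-107,14,-19],[60,-10,-38,-107,14,-19],[60,-10,-38,-107,14,-19],[60,-10,-38,-107,14,-19],[60,-10,-38,-107,14,-19],[60,-10,-38,-107,14,-19],[60,-10,-38,-107,14,-19],[60,-10,-38,-107,14,-19],[60,-10,-38,-107,14,-19]]' && python3 - <<'E'
from h import *
go([.52,.231,.12],down(-12.9,20,1))
s,p,R=tcp();print(R.round(4))
E
```

```text
t: 2.6
position: [0.5204, 0.2286, 0.1782]
eef_rot: [-2.821, 1.316, 2.579]
ft_force: [0.0, 0.7, -0.1]
opening: 0.995
 t 2.6 p [0.5204 0.2286 0.1782] q [ 0.259  0.215  1.8    0.192  1.307 -0.495] 
  row [56.7  5.8 11.8] [-36.8   4.4  -6.6]
[[-0.213   0.7645  0.6084]
 [ 0.1343  0.6397 -0.7568]
 [-0.9678 -0.0794 -0.2389]]
```

```bash
python3 - <<'E'
from h import *
go([.52,.231,.09],down(-12.9,15,1))
E
```

```text
t 2.6 p [0.5204 0.2286 0.1782] q [ 0.259  0.215  1.8    0.192  1.307 -0.495] 
  row [85.8  8.2 19. ] [-37.1  -0.4  -5. ]
```

```bash
python3 -m jog '[[86,8,19,-37,0,-5],[86,8,19,-37,0,-5],[86,8,19,-37,0,-5],[86,8,19,-37,0,-5],[86,8,19,-37,0,-5],[86,8,19,-37,0,-5],[86,8,19,-37,0,-5],[86,8,19,-37,0,-5],[86,8,19,-37,0,-5]]' && python3 - <<'E'
from h import *
go([.52,.231,.008],down(-12.9,15,1))
im=optics.snapshot("top"); cv2.imwrite("pics/top1.png",cv2.resize(im[150:300,140:340],None,fx=4,fy=4)[:,:,::-1])
E
```

```text
t: 3.35
position: [0.5203, 0.231, 0.0905]
eef_rot: [3.138, 1.305, 2.904]
ft_force: [0.9, -0.3, 0.3]
opening: 1.0
 t 3.35 p [0.5203 0.231  0.0905] q [ 0.294  0.342  1.817  0.143  1.217 -1.107] 
  row [79.7 -0.2 21.4] [-0.5 -0.3 -0.2]
```

View pics/top1.png

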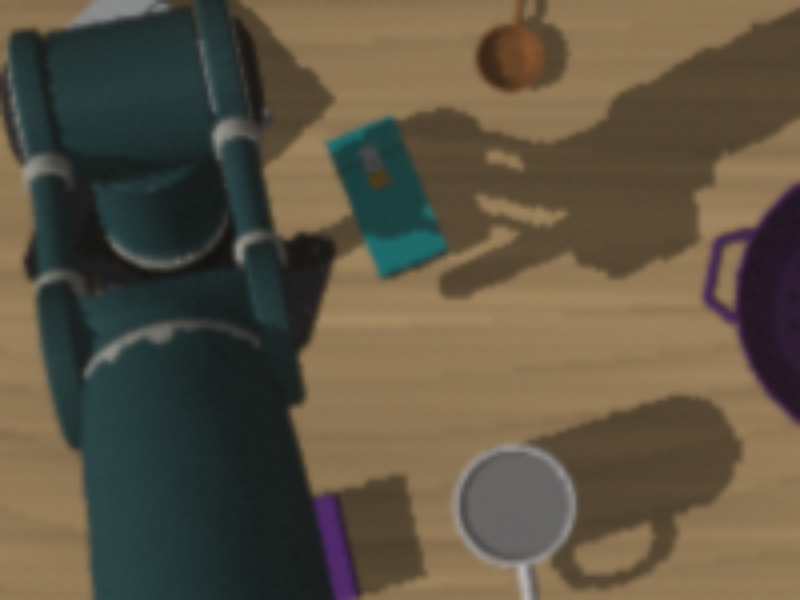

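The arm hides the tin from above (gripper at about px (185,205)); the turquoise tin (237,199) is clear of the fingers. I'll descend next.

```bash
python3 -m jog '[[30,0,8,0,0,0],[60,0,16,0,0,0],[75,0,20,0,0,0],[79,0,21,0,0,0],[79,0,21,0,0,0]]' && python3 - <<'E'
from h import *
go([.52,.231,.008],down(-12.9,15,1))
im=optics.snapshot("side"); cv2.imwrite("pics/side1.png",cv2.resize(im[190:310,210:370],None,fx=4,fy=4)[:,:,::-1])
E
```

```text
t: 3.82
position: [0.5185, 0.2308, 0.0074]
eef_rot: [-3.139, 1.302, 2.91]
ft_force: [0.1, -0.2, 0.5]
opening: 1.002
 t 3.82 p [0.5185 0.2308 0.0074] q [ 0.295  0.445  1.856  0.152  1.08  -1.13 ] 
  row [-1.   0.5  1.2] [-0.5 -0.4 -0.1]
```

View pics/side1.png

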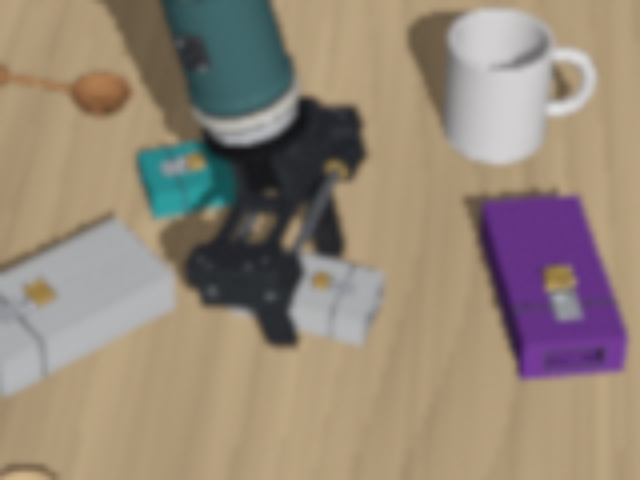

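The fingers straddle the small silver tin (crop (265–380, 255–345)). Next I'll close.

```bash
python3 -m jog '[[0,0,0,0,0,0],[0,0,0,0,0,0],[0,0,0,0,0,0],[0,0,0,0,0,0],[0,0,0,0,0,0],[0,0,0,0,0,0]]' 1 55 && python3 -m jog '[[-20,0,-5,0,0,0],[-60,0,-16,0,0,0],[-100,0,-27,0,0,0],[-140,0,-37,0,0,0],[-140,0,-37,0,0,0],[-140,0,-37,0,0,0]]' && python3 - <<'E'
from h import *
go([.52,.231,.008],down(-12.9,15,1))
im=optics.snapshot("side"); cv2.imwrite("pics/side2.png",cv2.resize(im[150:310,210:370],None,fx=3.5,fy=3.5)[:,:,::-1])
E
```

```text
t: 4.37
position: [0.52, 0.2313, 0.0091]
eef_rot: [3.137, 1.305, 2.905]
ft_force: [0.6, -0.3, 1.7]
opening: 0.578
t: 4.87
position: [0.5231, 0.2315, 0.1564]
eef_rot: [3.124, 1.31, 2.892]
ft_force: [-0.0, 0.3, -2.7]
opening: 0.584
 t 4.87 p [0.5231 0.2315 0.1564] q [ 0.294  0.276  1.768  0.138  1.324 -1.094] 
  row [144.2  -1.9  35.4] [-0.3  0.1 -0.4]
```

View pics/side2.png

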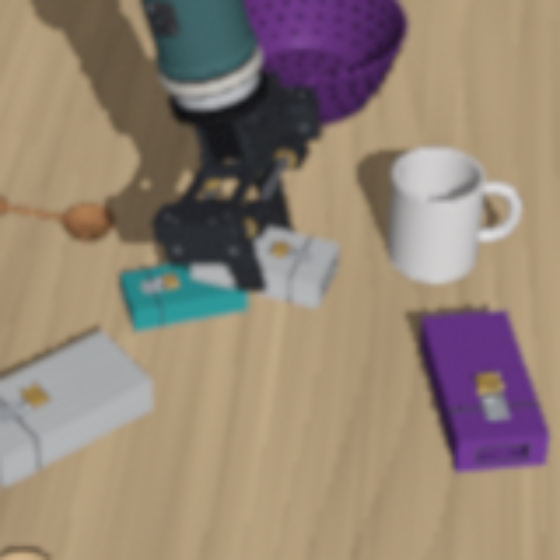

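```bash
cat > kin.py <<'E'
import numpy as np
from scipy.spatial.transform import Rotation as Rot
from scipy.optimize import least_squares
def fk(q,P):
    h,L1,L2,Lt,a,b=P
    R=Rot.from_euler('z',q[0])*Rot.from_euler('y',q[1]); p=np.array([0,0,h])+Rot.from_euler('z',q[0]).apply([b,0,0])
    p=p+R.apply([0,0,L1]); R=R*Rot.from_euler('y',q[2]); p=p+R.apply([a,0,L2])
    R=R*Rot.from_euler('z',q[3])*Rot.from_euler('y',q[4])*Rot.from_euler('z',q[5])
    return p+R.apply([0,0,Lt]),R  # tool x = R z
D=[([-1.170,.265,1.605,0,1.274,-.037],[.2859,-.6108,.2375]),([-.538,-.176,2.063,0,1.255,1.259],[.3975,-.2081,.2384]),
([.317,.018,1.883,0,1.241,.857],[.5093,.1934,.2384]),([.259,.215,1.8,.192,1.307,-.495],[.5204,.2286,.1782]),([.294,.342,1.817,.143,1.217,-1.107],[.5203,.2310,.0905]),
([.295,.445,1.856,.152,1.08,-1.13],[.5185,.2308,.0074]),([.294,.276,1.768,.138,1.324,-1.094],[.5231,.2315,.1564])]
def fit():
    f=lambda P:np.r_[np.concatenate([fk(q,P)[0]-p for q,p in D]),1e-4*np.array([P[4],P[5]])]
    return least_squares(f,[.28,.5,.56,.37,0,0])
LO=np.array([-2.63,-.94,.31,-1.31,0,-2.55]);HI=np.array([2.63,2.18,2.57,4.45,2.66,2.55])
T=np.array([[0,0,0]])
def toolR(R):  # tool axes from flange: tool x= z ; tool y,z calibrated by M
    return R
E
python3 - <<'E'
from kin import *
from h import tcp,down
r=fit();print(r.x.round(4),np.abs(r.fun).max())
s,p,R=tcp();pp,RR=fk(s['joints'],r.x);print(pp-p);print((RR.as_matrix().T@R).round(3))
E
```

```text
[ 0.3009  0.5295  0.544   0.4781 -0.0658  0.0041] 0.022161805701996273
[-0.0086217  -0.0094835   0.00265529]
[[-0. -1.  0.]
 [-0. -0. -1.]
 [ 1. -0. -0.]]
```

```bash
cat > kin.py.patch <<'E'
E
python3 - <<'E'
s=open('kin.py').read()
s=s.replace("h,L1,L2,Lt,a,b=P","h,L1,L2,Lt,a,b,d,c=P").replace("apply([b,0,0])","apply([b,d,0])").replace("p+R.apply([0,0,Lt]),R ","p+R.apply([0,0,Lt])+(R*Rot.from_euler('z',-q[5])).apply([c,0,0]),R ").replace("P[4],P[5]])","P[4],P[5],P[7]])").replace("[.28,.5,.56,.37,0,0]","[.28,.5,.56,.37,0,0,.025,0]")
s+='''
M=np.array([[0,-1,0],[0,0,-1],[1,0,0.]])
def ik(p,Rt,P,seeds):
    best=None
    for q0 in seeds:
        def f(q):
            pp,RR=fk(q,P); return np.r_[(pp-p)*5,Rot.from_matrix((RR.as_matrix()@M).T@Rt).as_rotvec()]
        r=least_squares(f,np.clip(q0,LO+.01,HI-.01),bounds=(LO,HI))
        if r.cost<1e-6 and (best is None or np.abs(r.x-seeds[0]).max()<np.abs(best-seeds[0]).max()): best=r.x
    return best
'''
open('kin.py','w').write(s)
E
cat > plan.py <<'E'
from kin import *
from h import tcp
P=fit().x
def slotdown(C,yaw,pitch_extra=0,tilt=15,rock=0,above=.165):
    """tin centre at C xy, height above; tin x up, tool yaw"""
    a=np.radians(yaw);u=np.array([np.cos(a),np.sin(a),0]);z=np.array([0,0,1.])
    t=np.radians(tilt+pitch_extra); f=u*np.cos(t)-z*np.sin(t)
    y=np.cross(z,u); R=np.c_[f,y,np.cross(f,y)]
    R=R@Rot.from_euler('x',rock,degrees=True).as_matrix()
    return np.array([C[0],C[1],above])+R[:,0]*.005,R
E
python3 - <<'E'
from plan import *
r=fit();print(r.x.round(4),np.abs(r.fun).max())
s,p,R=tcp();q=s['joints']
rng=np.random.default_rng(0)
seeds=[q]+[np.r_[rng.uniform(-1.5,.5),rng.uniform(-.9,.8),rng.uniform(1,2.5),rng.uniform(0,2),rng.uniform(.5,2),rng.uniform(-2.5,0)] for _ in range(12)]
for yaw in(-20,0,15,30,45,60):
  for pe in (-30,0,25):
    p,Rt=slotdown([.526,-.23],yaw,pe)
    b=ik(p,Rt,P,seeds); print(yaw,pe,None if b is None else b.round(2))
E
```

```text
[ 2.513e-01  5.118e-01  5.652e-01  3.401e-01  1.100e-03 -1.000e-04
  2.490e-02 -1.000e-03] 0.00031086446063172124
-20 -30 None
-20 0 None
-20 25 None
0 -30 [-0.93  0.7   2.48  2.2   1.86  1.54]
0 0 None
0 25 None
15 -30 [-1.04  0.7   2.35  1.86  1.81  1.66]
15 0 [-1.04  0.22  2.43  1.68  1.21  2.08]
15 25 None
30 -30 [-1.07  0.73  2.19  1.61  1.83  1.79]
30 0 [-1.06  0.33  2.26  1.42  1.36  2.13]
30 25 None
45 -30 [-1.04  0.78  2.02  1.41  1.9   1.91]
45 0 [-1.04  0.44  2.08  1.21  1.5   2.17]
45 25 [-0.92  0.21  2.07  0.94  1.22  2.49]
60 -30 [-0.99  0.85  1.85  1.26  2.01  2.01]
60 0 [-0.99  0.55  1.9   1.05  1.65  2.18]
60 25 [-0.89  0.32  1.93  0.82  1.38  2.4 ]
```

```bash
python3 - <<'E'
from plan import *
s,p,R=tcp();q=s['joints']
rng=np.random.default_rng(0)
seeds=[q]+[np.r_[rng.uniform(-1,.7),rng.uniform(-.9,.8),rng.uniform(1,2.5),rng.uniform(-1.3,0),rng.uniform(.5,2),rng.uniform(-2.5,2)] for _ in range(12)]
for yaw in(-60,-75,-90,-105,-120):
  for pe in (-30,0,25):
    p,Rt=slotdown([.526,-.23],yaw,pe)
    b=ik(p,Rt,P,seeds); print(yaw,pe,None if b is None else b.round(2))
E
```

```text
-60 -30 None
-60 0 None
-60 25 [-0.08 -0.04  2.35 -1.29  0.71  0.39]
-75 -30 None
-75 0 None
-75 25 [-0.02  0.08  2.23 -1.14  0.94  0.49]
-90 -30 None
-90 0 None
-90 25 [ 0.    0.2   2.09 -1.01  1.14  0.59]
-105 -30 None
-105 0 [ 0.09  0.53  1.93 -1.13  1.58  0.94]
-105 25 [-0.01  0.31  1.95 -0.88  1.31  0.68]
-120 -30 [ 0.04  0.91  1.7  -1.21  2.08  1.06]
-120 0 [ 0.04  0.63  1.75 -0.98  1.74  0.94]
-120 25 [-0.05  0.41  1.81 -0.76  1.46  0.77]
```

```bash
python3 - <<'E'
from plan import *
from h import *
s,p,R=tcp();q=s['joints']
def chk(lbl,p,Rt,q):
    b=ik(p,Rt,P,[q,q+.2,q-.2]); print(lbl,None if b is None else b.round(2)); return q if b is None else b
for yaw,xy in((-30,(.52,.2)),(-60,(.52,.1)),(-90,(.52,0)),(-110,(.52,-.1)),(-120,(.526,-.23))):
    q=chk(yaw,np.array([*xy,.22]),down(yaw,15,1),q)
for ph in(20,40,60,80,90,105,120):
    Rt=down(-120,15,1)@Rot.from_euler('y',-ph,degrees=True).as_matrix()
    if ph==90: print((Rt-slotdown([0,0],-120)[1]).round(3).max())
    q=chk(ph,np.array([.526,-.23,.19]),Rt,q)
Rt0=down(-120,15,1)@Rot.from_euler('y',-90,degrees=True).as_matrix()
for rk in(-150,-120,-90,-60,-30,0,30,60,90):
    chk(("rock",rk),np.array([.526,-.23,.19]),Rt0@Rot.from_euler('x',rk,degrees=True).as_matrix(),q)
go([.526,-.2,.22],down(-12.9,15,1)); go([.526,-.23,.22],down(-120,15,1))
E
```

```text
-30 [ 0.22  0.17  1.77  0.18  1.4  -0.88]
-60 [-0.    0.08  1.88  0.23  1.33 -0.6 ]
-90 [-0.21  0.01  1.95  0.27  1.25 -0.31]
-110 [-0.4  -0.    1.96  0.28  1.21 -0.16]
-120 [-0.61  0.09  1.86  0.28  1.22 -0.19]
20 [-0.4   0.12  1.87 -0.09  1.16  0.16]
40 [-0.22  0.2   1.84 -0.43  1.27  0.47]
60 [-0.07  0.34  1.8  -0.7   1.45  0.7 ]
80 [ 0.02  0.51  1.76 -0.89  1.66  0.85]
-0.0
90 [ 0.04  0.6   1.75 -0.98  1.76  0.91]
105 [ 0.06  0.74  1.73 -1.1   1.92  0.98]
120 [ 0.04  0.87  1.71 -1.22  2.09  1.03]
('rock', -150) [ 0.04  0.6   1.75 -0.98  1.76 -1.71]
('rock', -120) [ 0.04  0.6   1.75 -0.98  1.76 -1.19]
('rock', -90) [ 0.04  0.6   1.75 -0.98  1.76 -0.66]
('rock', -60) [ 0.04  0.6   1.75 -0.98  1.76 -0.14]
('rock', -30) [ 0.04  0.6   1.75 -0.98  1.76  0.39]
('rock', 0) [ 0.04  0.6   1.75 -0.98  1.76  0.91]
('rock', 30) [ 0.04  0.6   1.75 -0.98  1.76  1.43]
('rock', 60) [ 0.04  0.6   1.75 -0.98  1.76  1.96]
('rock', 90) [ 0.04  0.6   1.75 -0.98  1.76  2.48]
 t 4.92 p [0.5212 0.2309 0.1538] q [ 0.294  0.278  1.771  0.137  1.324 -1.094] 
  row [ -91.8 -418.1   82.8] [-0.4 -0.2 -0.2]
 t 4.92 p [0.5212 0.2309 0.1538] q [ 0.294  0.278  1.771  0.137  1.324 -1.094] 
  row [ -93.7 -447.3   89.5] [103.   -0.2  27.7]
```

```bash
python3 -m jog '[[-60,-10,20,0,0,0],[-94,-447,89,103,0,28],[-94,-447,89,103,0,28],[-94,-447,89,103,0,28],[-94,-447,89,103,0,28],[-94,-447,89,103,0,28],[-94,-447,89,103,0,28],[-94,-447,89,103,0,28],[-94,-447,89,103,0,28],[-94,-447,89,103,0,28]]' && python3 - <<'E'
from h import *
go([.526,-.23,.2],down(-120,15,1))
E
```

```text
t: 5.75
position: [0.5258, -0.1558, 0.2113]
eef_rot: [-3.121, 1.3, 1.798]
ft_force: [1.5, 0.7, -3.0]
opening: 0.581
 t 5.75 p [ 0.5258 -0.1558  0.2113] q [-0.462  0.148  1.817  0.213  1.355 -0.733] 
  row [ -8.4 -15.   73.1] [40.3 -0.4 11.3]
```

```bash
python3 -m jog '[[-8,-15,73,40,0,11],[-8,-15,73,40,0,11],[-8,-15,73,40,0,11],[-8,-15,73,40,0,11],[-8,-15,73,40,0,11],[-8,-15,73,40,0,11],[-8,-15,73,40,0,11],[-8,-15,73,40,0,11]]' && python3 - <<'E'
from h import *
go([.526,-.23,.185],down(-120,15,1)@Rot.from_euler('y',-90,degrees=True).as_matrix())
E
```

```text
t: 6.42
position: [0.527, -0.2276, 0.2003]
eef_rot: [-3.125, 1.304, 1.079]
ft_force: [0.5, 0.6, -2.6]
opening: 0.583
 t 6.42 p [ 0.527  -0.2276  0.2003] q [-0.608  0.111  1.88   0.285  1.197 -0.21 ] 
  row [14.1  0.4  6.6] [  1.  -90.3  -0.3]
```

```bash
python3 -m jog '[[30,0,8,0,-90,0],[30,0,8,0,-90,0],[30,0,8,0,-90,0],[30,0,8,0,-90,0],[30,0,8,0,-90,0],[30,0,8,0,-90,0],[30,0,8,0,-90,0],[30,0,8,0,-90,0],[30,0,8,0,-90,0],[30,0,8,0,-90,0]]' && python3 - <<'E'
from h import *
go([.526,-.23,.165],down(-120,15,1)@Rot.from_euler('y',-90,degrees=True).as_matrix())
E
```

```text
t: 7.25
position: [0.5303, -0.227, 0.1717]
eef_rot: [-0.001, 0.583, -2.079]
ft_force: [-0.1, -0.1, -2.8]
opening: 0.582
 t 7.25 p [ 0.5303 -0.227   0.1717] q [-0.006  0.455  1.785 -0.821  1.544  0.812] 
  row [ 7.7 -2.3 -3. ] [  0.4 -18.4  -0.8]
```

```bash
python3 -m jog '[[8,-2,-3,0,-18,0],[8,-2,-3,0,-18,0],[8,-2,-3,0,-18,0],[8,-2,-3,0,-18,0],[8,-2,-3,0,-18,0],[8,-2,-3,0,-18,0]]' && python3 - <<'E'
from h import *
go([.526,-.23,.165],down(-120,15,1)@Rot.from_euler('y',-90,degrees=True).as_matrix())
a=optics.snapshot("top");b=optics.snapshot("side")
o=np.zeros((600,800,3),np.uint8)
o[:600,:400]=cv2.resize(a[150:300,310:410],(400,600));o[:600,400:]=cv2.resize(b[80:230,250:350],(400,600))
cv2.imwrite("pics/s3.png",o[:,:,::-1])
E
```

```text
t: 7.75
position: [0.5254, -0.2317, 0.165]
eef_rot: [-0.0, 0.276, -2.081]
ft_force: [-0.1, 0.5, -2.5]
opening: 0.582
 t 7.75 p [ 0.5254 -0.2317  0.165 ] q [ 0.042  0.62   1.76  -0.976  1.723  0.935] 
  row [-1.7 -0.3 -0.5] [ 0.2 -0.8 -0.7]
```

View pics/s3.png

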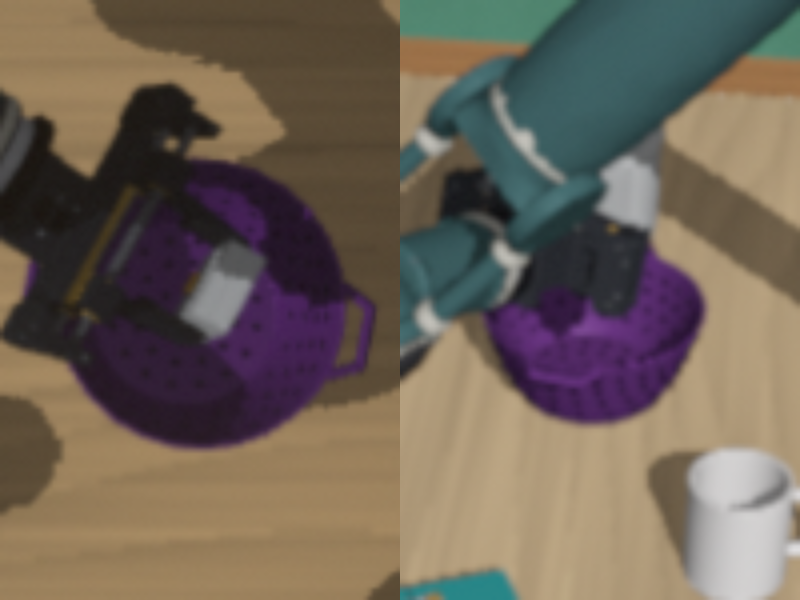

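The tin hangs vertical over the colander (top crop (225,290)), with no key visible in the bowl. Next I'll rock it.

```bash
python3 -m jog '[[0,0,0,30,0,0],[0,0,0,30,0,0],[0,0,0,30,0,0],[0,0,0,30,0,0],[0,0,0,30,0,0],[0,0,0,-10,0,0],[0,0,0,-10,0,0],[0,0,0,-30,0,0],[0,0,0,-30,0,0],[0,0,0,-30,0,0]]' >/dev/null&& python3 -m jog '[[0,0,0,0,0,0],[0,0,0,0,0,0],[0,0,0,30,0,0],[0,0,0,30,0,0],[0,0,0,30,0,0],[0,0,0,30,0,0],[0,0,0,30,0,0],[0,0,0,30,0,0],[0,0,0,30,0,0],[0,0,0,30,0,0]]' && python3 - <<'E'
from h import *
go([.526,-.23,.165],down(-120,15,1)@Rot.from_euler('y',-90,degrees=True).as_matrix())
a=optics.snapshot("top");b=optics.snapshot("side")
o=np.zeros((600,800,3),np.uint8)
o[:600,:400]=cv2.resize(a[150:300,310:410],(400,600));o[:600,400:]=cv2.resize(b[80:230,250:350],(400,600))
cv2.imwrite("pics/s4.png",o[:,:,::-1])
E
```

```text
t: 9.52
position: [0.5248, -0.2318, 0.1653]
eef_rot: [0.422, 0.274, -2.081]
ft_force: [-0.3, 0.1, -2.8]
opening: 0.586
 t 9.52 p [ 0.5248 -0.2318  0.1653] q [ 0.042  0.62   1.761 -0.977  1.724  1.357] 
  row [-2.  -0.2 -0.9] [-24.   -0.8  -0.6]
```

View pics/s4.png

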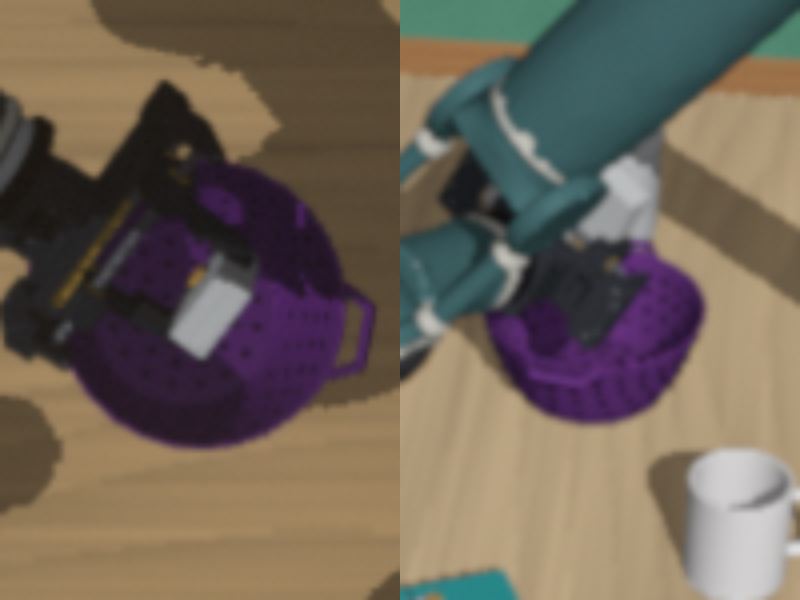

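```bash
python3 -m jog '[[0,0,0,0,20,0],[0,0,0,0,20,0],[0,0,0,0,20,0],[0,0,0,-24,-20,0],[0,0,0,-24,-20,0],[0,0,0,-24,-20,0],[0,0,0,-24,-20,0],[0,0,0,-24,-20,0],[0,0,0,-24,-20,0],[0,0,0,-24,-20,0]]' >/dev/null&& python3 -m jog '[[0,0,0,0,40,0],[0,0,0,0,40,0],[0,0,0,0,40,0],[0,0,0,0,40,0],[0,0,0,0,40,0],[0,0,0,0,40,0],[0,0,0,0,20,0],[0,0,0,0,20,0],[0,0,0,0,20,0],[0,0,0,0,20,0]]' && python3 - <<'E'
from h import *
go([.526,-.23,.165],down(-120,15,1)@Rot.from_euler('y',-90,degrees=True).as_matrix())
a=optics.snapshot("top");b=optics.snapshot("side")
o=np.zeros((600,800,3),np.uint8)
o[:600,:400]=cv2.resize(a[150:300,310:410],(400,600));o[:600,400:]=cv2.resize(b[80:230,250:350],(400,600))
cv2.imwrite("pics/s5.png",o[:,:,::-1])
E
```

```text
t: 11.28
position: [0.5231, -0.2309, 0.161]
eef_rot: [-0.017, 0.277, -2.157]
ft_force: [-1.5, 0.2, -4.0]
opening: 0.586
 t 11.28 p [ 0.5231 -0.2309  0.161 ] q [ 0.024  0.65   1.717 -0.932  1.762  0.93 ] 
  row [-3.3  1.8  3.3] [ 0.  -0.9  3.4]
```

View pics/s5.png

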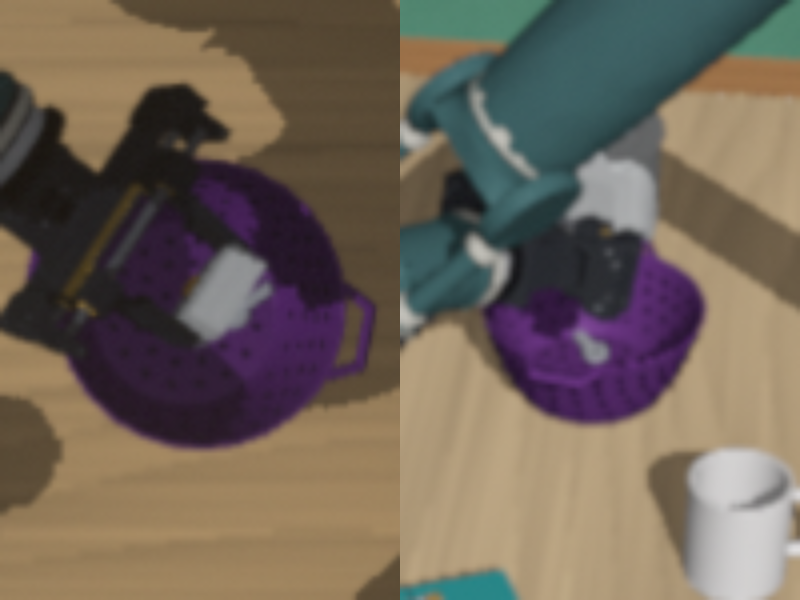

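The key has dropped into the colander: it shows at (590,345) in the side crop and peeks out beside the tin at (255,300) in the top crop. Next I'll lift, untip and carry the tin back.

```bash
python3 - <<'E'
from h import *
go([.526,-.22,.235],tcp()[2]); go([.526,-.22,.235],down(-120,15,1))
E
```

```text
t 11.38 p [ 0.5244 -0.2315  0.1637] q [ 0.023  0.644  1.715 -0.931  1.76   0.929] 
  row [-30.   -5.8  65.4] [0. 0. 0.]
 t 11.38 p [ 0.5244 -0.2315  0.1637] q [ 0.023  0.644  1.715 -0.931  1.76   0.929] 
  row [-30.   -5.8  65.4] [-2.9 88.7  2.4]
```

```bash
python3 -m jog '[[-15,-3,33,0,0,0],[-30,-6,65,0,0,0],[-30,-6,65,-3,89,2],[-30,-6,65,-3,89,2],[-30,-6,65,-3,89,2],[-30,-6,65,-3,89,2],[-30,-6,65,-3,89,2],[-30,-6,65,-3,89,2],[-30,-6,65,-3,89,2],[-30,-6,65,-3,89,2]]'; python3 -m jog '[[0,0,0,0,32,0],[0,0,0,0,32,0],[0,0,0,0,32,0],[0,0,0,0,32,0],[0,0,0,0,32,0],[0,0,0,0,32,0]]'; python3 - <<'E'
from h import *
go([.521,.231,.18],down(-12.9,15,1))
E
```

```text
t: 12.22
position: [0.527, -0.2202, 0.2403]
eef_rot: [-0.028, 1.291, -2.141]
ft_force: [0.1, -0.0, -3.3]
opening: 0.583
t: 12.72
position: [0.524, -0.2228, 0.2377]
eef_rot: [-3.094, 1.3, 1.068]
ft_force: [-0.3, 0.5, -3.5]
opening: 0.587
 t 12.72 p [ 0.524  -0.2228  0.2377] q [-0.606  0.071  1.853  0.284  1.259 -0.149] 
  row [ 161.7 -238.6 -355.3] [-104.8   -1.   -28.1]
```

```bash
python3 -m jog '[[162,-239,-355,-105,-1,-28],[162,-239,-355,-105,-1,-28],[162,-239,-355,-105,-1,-28],[162,-239,-355,-105,-1,-28],[162,-239,-355,-105,-1,-28],[162,-239,-355,-105,-1,-28],[162,-239,-355,-105,-1,-28],[162,-239,-355,-105,-1,-28],[162,-239,-355,-105,-1,-28],[162,-239,-355,-105,-1,-28]]'; python3 - <<'E'
from h import *
go([.521,.231,.12],down(-12.9,15,1))
E
```

```text
t: 13.55
position: [0.5209, 0.1955, 0.1854]
eef_rot: [3.14, 1.305, 2.282]
ft_force: [0.6, 0.3, -2.6]
opening: 0.582
 t 13.55 p [0.5209 0.1955 0.1854] q [ 0.175  0.16   1.853  0.238  1.275 -0.624] 
  row [70.1 23.2 -8.7] [-35.   -0.2  -9.5]
```

```bash
python3 -m jog '[[70,23,-9,-35,0,-9.5],[70,23,-9,-35,0,-9.5],[70,23,-9,-35,0,-9.5],[70,23,-9,-35,0,-9.5],[70,23,-9,-35,0,-9.5],[70,23,-9,-35,0,-9.5],[70,23,-9,-35,0,-9.5],[70,23,-9,-35,0,-9.5]]'; python3 - <<'E'
from h import *
go([.521,.231,.06],down(-12.9,15,1))
b=optics.snapshot("side")
cv2.imwrite("pics/s6.png",cv2.resize(b[130:310,210:370],None,fx=3.3,fy=3.3)[:,:,::-1])
E
```

```text
t: 14.22
position: [0.521, 0.2294, 0.1197]
eef_rot: [3.135, 1.303, 2.901]
ft_force: [0.6, -0.0, -2.3]
opening: 0.583
 t 14.22 p [0.521  0.2294 0.1197] q [ 0.291  0.312  1.797  0.141  1.268 -1.104] 
  row [57.6  1.5 15.4] [-0.5 -0.3 -0.2]
```

View pics/s6.png

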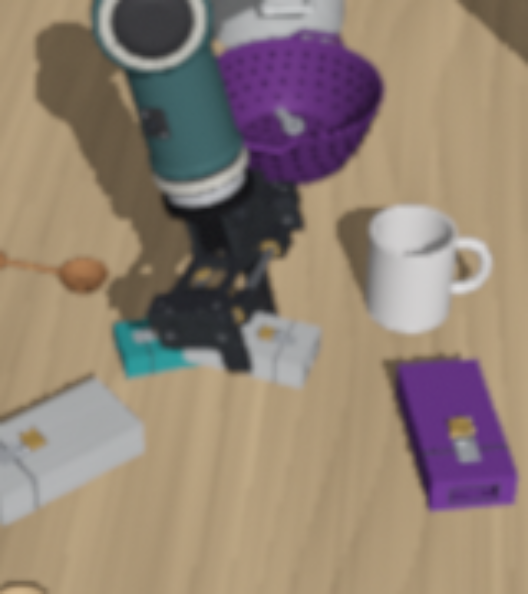

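The key lies in the colander (crop (290,120)) and the tin is level in the grip. Next I'll lower it.

```bash
python3 -m jog '[[35,1,9,0,0,0],[70,1,19,0,0,0],[90,1,24,0,0,0],[101,1,27,0,0,0],[103,1,27.5,0,0,0],[103,1,27.5,0,0,0]]'; python3 -m jog '[[1,0,0.3,0,0,0],[2,0,0.5,0,0,0],[2,0,0.5,0,0,0]]'
```

```text
t: 14.77
position: [0.52, 0.2301, 0.0121]
eef_rot: [3.137, 1.301, 2.904]
ft_force: [0.6, 0.2, -3.0]
opening: 0.582
t: 15.02
position: [0.5214, 0.2308, 0.0116]
eef_rot: [3.13, 1.304, 2.897]
ft_force: [0.1, -0.5, -2.4]
opening: 0.586
```

Not in contact yet (force still −2.4 N, tin weight); going on a little.

```bash
python3 -m jog '[[1,0,0.3,0,0,0],[2,0,0.5,0,0,0],[2,0,0.5,0,0,0]]'; python3 -m jog '[[1,0,0.3,0,0,0],[1,0,0.3,0,0,0],[1,0,0.3,0,0,0]]'
```

```text
t: 15.27
position: [0.5208, 0.2308, 0.0091]
eef_rot: [3.132, 1.302, 2.9]
ft_force: [0.8, -0.3, 4.2]
opening: 0.584
t: 15.52
position: [0.5209, 0.2308, 0.0091]
eef_rot: [3.133, 1.302, 2.901]
ft_force: [-1.6, -1.0, 9.6]
opening: 0.583
```

Contact, +9.6 N. Now I'll release and retract along the tool axis.

```bash
python3 -m jog '[[0,0,0,0,0,0],[0,0,0,0,0,0],[0,0,0,0,0,0],[0,0,0,0,0,0],[0,0,0,0,0,0],[0,0,0,0,0,0]]' 0 && python3 -m jog '[[-20,0,0,0,0,0],[-50,0,0,0,0,0],[-90,0,0,0,0,0],[-130,0,0,0,0,0],[-170,0,0,0,0,0],[-200,0,0,0,0,0],[-200,0,0,0,0,0]]'; python3 - <<'E'
from h import *
go([.35,-.02,.3],tcp()[2])
E
```

```text
t: 16.02
position: [0.5198, 0.2304, 0.0066]
eef_rot: [3.136, 1.301, 2.904]
ft_force: [-0.7, -0.0, -0.6]
opening: 0.993
t: 16.6
position: [0.5771, 0.2187, 0.2077]
eef_rot: [3.11, 1.313, 2.878]
ft_force: [0.7, 1.2, 1.1]
opening: 1.0
 t 16.6 p [0.5771 0.2187 0.2077] q [ 0.252  0.317  1.615  0.127  1.436 -1.118] 
  row [ -49.2 -283.9 -184.4] [0. 0. 0.]
```

```bash
python3 -m jog '[[-49,-284,-120,0,0,0],[-49,-284,-120,0,0,0],[-49,-284,-120,0,0,0],[-49,-284,-120,0,0,0],[-49,-284,-120,0,0,0],[-49,-284,-120,0,0,0],[-49,-284,-120,0,0,0],[-49,-284,-120,0,0,0],[-49,-284,-120,0,0,0]]'; python3 - <<'E'
from h import *
a=optics.snapshot("top");b=optics.snapshot("side")
cv2.imwrite("pics/t7.png",a[:,:,::-1]);cv2.imwrite("pics/s7.png",cv2.resize(b[90:340,180:380],None,fx=2.4,fy=2.4)[:,:,::-1])
im=a[:,:,::-1].copy();hsv=cv2.cvtColor(im,cv2.COLOR_BGR2HSV)
m=cv2.inRange(hsv,(0,0,100),(180,60,255))
cs,_=cv2.findContours(m,cv2.RETR_EXTERNAL,cv2.CHAIN_APPROX_NONE)
for c in cs:
    if cv2.contourArea(c)<25: continue
    r=cv2.minAreaRect((plane("top",c,.025)[:,:2]*1000).astype(np.float32))
    print(c.reshape(-1,2).mean(0).round(),np.round(r[0]),np.round(r[1]),round(r[2],1))
E
```

```text
t: 17.35
position: [0.4048, -0.0375, 0.2791]
eef_rot: [3.141, 1.302, 2.905]
ft_force: [0.1, -0.1, 0.1]
opening: 0.997
[277. 329.] [241.  -6.] [86. 17.] 79.7
[185. 296.] [333. 250.] [17. 22.] 14.4
[320. 294.] [ 340. -125.] [25. 16.] 76.1
[276. 288.] [360.  -3.] [23. 94.] 66.9
[257. 279.] [385.  47.] [52. 26.] 18.9
[326. 249.] [ 465. -142.] [17. 25.] 0.1
[268. 238.] [495.  16.] [22. 22.] 0.3
[370. 226.] [ 532. -269.] [18. 40.] 44.7
[193. 229.] [521. 231.] [ 52. 106.] 76.9
[475. 220.] [ 539. -564.] [ 84. 159.] 27.0
[444. 187.] [ 644. -484.] [ 30. 140.] 32.4
[180. 168.] [695. 272.] [147.  74.] 44.1
```

View pics/t7.png

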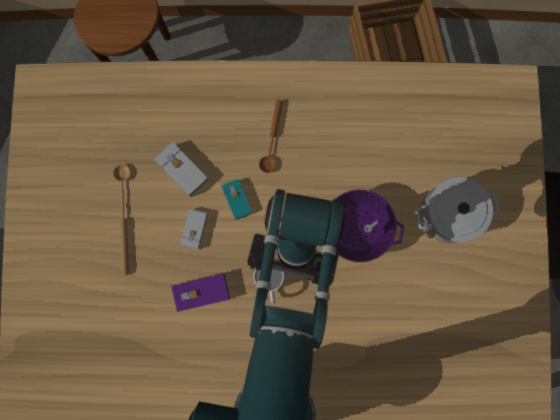

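View pics/s7.png

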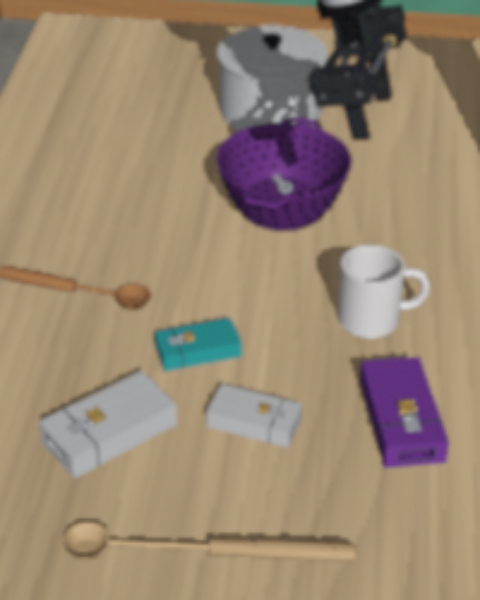

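```bash
python3 - <<'E'
from h import *
# key position from two views: centroids of bright-grey pixels inside the bowl
pt={}
for n,(x0,y0,x1,y1) in {"top":(345,200,395,250),"side":(270,150,325,190)}.items():
    im=optics.snapshot(n)[:,:,::-1].copy(); h=cv2.cvtColor(im,cv2.COLOR_BGR2HSV)[y0:y1,x0:x1]
    m=cv2.inRange(h,(0,0,100),(180,60,255)); k,l,st,ce=cv2.connectedComponentsWithStats(m)
    i=1+st[1:,4].argmax(); pt[n]=ce[i]+[x0,y0]; print(n,pt[n],st[i,4])
(o1,d1),(o2,d2)=ray("top",pt["top"]),ray("side",pt["side"])
A=np.c_[d1[0],-d2[0]];s=np.linalg.lstsq(A,o2-o1,rcond=None)[0]
a=o1+s[0]*d1[0];b=o2+s[1]*d2[0];X=(a+b)/2
print("key",X.round(3),"gap",np.linalg.norm(a-b).round(4),"from axis",np.hypot(X[0]-.526,X[1]+.23).round(3))
s=manip.observe();print(s['t'],s['ft_force'].round(1),np.abs(s['qd']).max())
E
```

```text
top [369.76923077 226.40384615] 52
side [297.57142857 166.78571429] 42
key [ 0.529 -0.27   0.01 ] gap 0.0017 from axis 0.04
17.55 [-0.2  0.6  0.4] 0.014172107413022085
```

The key is at (0.529, −0.270, 0.010), on the colander floor 40 mm from its axis. The arm is free, so I'll hand in.

```bash
python3 -c "
from station import manip
print(manip.hand_in())"
```

```text
the job is handed in; nothing more can be done
None
```

The key is out of the tin and lying in the colander, and the tin is back on its back where it started. I handed the job in at about 17.6 s on the robot's clock; no verdict is reported.

I took the smaller silver tin, at px (193,229) in the top view. I gripped it across its width, carried it level to the colander, then turned it slot-down there. Rocking it about 30° and tipping it about 20° to and fro shook the key out. I then carried the tin back, set it down until it touched the table, and released it.

What the last checks before handing in showed:
- **Key:** it is at (0.529, −0.270, 0.010), on the colander floor and 40 mm from its axis. The two camera views agree to 1.7 mm.
- **Tin:** it lies flat at (0.521, 0.231), compared with (0.520, 0.231) at the start, and is released.
- **Other things:** the colander stands upright, and the pot, mug and spoons look unmoved in both pictures. I judged these by eye and did not measure them.
- **Robot:** the gripper is open and clear, and the wrist force is about zero.

No check failed or disagreed with another.

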